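# Seat a tapered arbor in its chuck and rack the joined tool

### The arm

A 6-joint arm with a two-finger parallel gripper is mounted at the origin on a cart in front of the work surface, level with it; the furniture and walls round the work are solid. World frame = base frame: x ahead of the robot, y to its left, z up, the work surface at z = 0. Lengths are in m, angles in rad, forces in N, time in s.
With the tool pointing down it reaches from about 0.35 to 0.775 m from the base axis. Payload 7.3 kg.
Tool frame: the origin (TCP) lies at the centre of the arm's flange, where the gripper is bolted on; the fingertips stand 178 mm ahead of it and the grasp point (between the pads) lies 159 mm ahead of it; z points along the fingers, y is the line along which they close (so a half turn about z gives the same grasp; the last joint's range is limited). The gripper opens to 92 mm and grips with 3 to 60 N. Pads are 19 mm wide; open, the fingers measure 130 mm over their backs; the gripper's body (75 mm by 190 mm) begins 47 mm behind the grasp point.
Start: joints at [-1.335, 0.342, 1.524, -0, 1.275, -0.146], TCP at [0.196, -0.487, 0.405] pointing down, gripper open.
Joint ranges: [-2.53, 2.53], [-0.77, 2.02], [0.04, 2.7], [-1, 4.14], [0.28, 2.66], [-3.11, 3.11]. Speed limits (rad/s): [2.57, 2.57, 3.14, 3.14, 3.14, 3.14].

### API

Orientations are given as [roll, pitch, yaw] about the fixed x, y, z axes, in that order (R = Rz(yaw) Ry(pitch) Rx(roll)).
In Python, from cell import telemetry, vision, ticket gives the robot as it stands.
- The arm moves only by the shell command python3 -m crank 'ROWS' [FORCE]. ROWS is JSON, a list of rows, each a list of 5 numbers: the gripper command: -1 is shut, 1 is fully open, values between are in proportion, then the shift along the tool's x, y, z in mm, then the turn about the tool's z in rad. In form: [[fingers, dx, dy, dz, roll], ...]. A call has 1 to 12 rows; each row is the pose to reach, as a shift and turn from the pose commanded when the call began, along the tool's axes at that moment; what a row does not reach only later rows make up. A row lasts 1/12 s, in which the tool goes at most 41.7 mm and 7.16 degrees, less where a joint would pass 70% of its speed; a pose out of reach is approached as far as the arm can. A call with a gripper value outside its range is refused whole. The fingers move at their own pace and stop on an object; FORCE is the grip in N (left out, the last holds). Time passes only in rows, so rows that repeat a pose let the fingers close. It gives the time, the measured TCP pose, the force, the opening and the grip force at its end, in the units of the state.
- telemetry.observe(): the state, without advancing time (a new reading comes with each control period).
- vision.read_camera(name): name is "side" or "top"; returns (picture, depth): 384x512x3 uint8, red, green, blue; 384x512 float32, m along the optical axis (not along the pixel's ray), 0 where there is no reading.
- vision.get_calibration(name): a dict with "camera_matrix" (3x3 intrinsics, pixels), "dist" ([k1, k2, p1, p2, k3] as OpenCV has them; the pictures are not rectified), "rvec" (rotation vector, rad) and "tvec" (3), from world to camera coordinates, as OpenCV has them. Camera axes: x right, y down, z forward; pixel columns grow to the right and rows downward; lengths in m; the calibration is good to about 2 mm. A picture is of the moment at which its call begins. get_calibration takes no time and is no camera call.
- ticket.hand_in(): hands the job in; it is judged then, once.
The state is a dict: "time": time; "qpos": joint angles; "qvel": joint speeds; "joint_efforts": joint torques, N m; "tool_pos": TCP position; "tool_rot": TCP orientation; "contact_force": force on the tool from outside, world axes, zero at the start; "torque": the same for the moment, N m; "opening": finger opening in m; "grip_force": force on a finger pad.
Only numpy, scipy, OpenCV 4.12 (cv2) and the standard library are available. Lean on these libraries where they do the work, as an engineer would, in place of code of your own. Each camera call takes 0.05 s, during which the arm holds its last target. There are 200 camera calls.

### The job

Take the tapered arbor out of the wooden tool block, ease its taper into the socket of the chuck standing on the green rubber pad and tap or press it down until it goes solid, then set it with a steady push of 20 to 40 N for a moment, never harder. Then lift it by the arbor, so that the taper alone carries the chuck (keep the fingers off the chuck all along and never let it tip over), stand the joined tool upright in the round recess of the block and let go. Leave the other things on the bench where they are.

Things in the scene. Friction and masses are not known exactly. Their poses are not given: they have to be found in the camera images.
- arbor: Steel arbor, 112 mm tall, about 0.15 kg, upright. Origin: centre of its lower tip; z up along it. From the tip up: round taper 50 mm long (7 mm across at the chamfered tip, 21 mm at the top), brass collar 45 mm across (50 to 56 mm above the tip), plain round grip 24 mm across (56 to 112 mm). It starts hanging by its collar in the 29 mm hole of the tool block's tall half.
- arbor_collar (a point): Centre of the underside of the arbor's brass collar, 50 mm above the tip.
- arbor_grip (a point): Middle of the arbor's round grip, on the axis, 90 mm above the tip.
- chuck: Loose dark steel chuck, 50 mm in diameter, 64 mm tall, 0.2 kg, standing on the rubber pad, socket up. Origin: centre of its underside; z up. Sprung bright jaws in the socket form a taper that matches the arbor. Once the arbor is driven down, friction holds it against a pull greater than the chuck's weight. A downward push of over about 42 N damages it.
- chuck_face (a point): Centre of the chuck's top face and of the 17 mm socket mouth, 64 mm above its underside. The taper bites with the collar about 19 mm above this face; resistance then climbs about 1 N per mm. It goes solid on a hidden stop screw, set anew each time, with the collar anywhere from 1 to 13 mm above the face: a gap stays there. Only force tells when; feel down slowly, about 10 mm/s.
- tool_block: Fixed wooden block in two halves, origin on the bench; x across it (80 mm wide), y along it. The tall half (y = +11 to +101 mm) is 54 mm high, with the arbor's storage hole at y = +56 mm. The low half (y = -101 to +11 mm) is 20 mm high, with the round recess at y = -45 mm.
- recess (a point): Centre of the floor of the round recess in the low half of the block: 59 mm in diameter, 12 mm deep, floor 8 mm above the bench. The chuck's foot (50 mm) stands in it.
- pliers: Red-handled pliers, 182 mm long, lying loose at the far right of the work; to be left alone.
- part_box_0: Small loose carton, 61x76x45 mm, at the far left of the work; to be left alone.
- valve_spring_1: Small loose coil spring standing on end, 30 mm across and 46 mm tall, beyond the work; to be left alone.
- pad: Fixed round green rubber pad, 90 mm in diameter, 6 mm thick, on the bench, with the chuck standing near its middle. Origin: centre of its underside. It bears the push on the arbor and the weight of chuck and arbor (3.5 N together): 45 N on it is too much.

How it is judged:
On the way, in this order (a step that is already met when the one before it is completed fails the run):
1. the arbor, driven straight down in the chuck, is set with a push of about 20 N: over 22 N on the pad (z of arbor_collar in the frame of chuck_face below 0.0155 m and angle between the z axis of arbor and the z axis of chuck, either way round below 0.08 rad and horizontal distance between arbor_collar and chuck_face below 0.003 m and contact force between chuck and pad above 22 N), for 0.2 s.
2. the chuck hangs in the air from the arbor, held by the taper alone (height (world z) of chuck above 0.03 m and distance between arbor_collar and chuck_face below 0.016 m), for 0.3 s.
At the end, for the whole second after the job is handed in: The chuck stands upright (within 0.06 rad) on the floor of the recess (within 8 mm of its centre and 3 mm of its floor), with the arbor still held in it (collar within 16 mm of the chuck's face, axes within 0.08 rad), released and at rest (horizontal distance between chuck and recess below 0.008 m and z of chuck in the frame of recess below 0.003 m and angle between chuck's own z axis and vertical below 0.06 rad and linear speed of each of chuck, arbor below 0.02 m/s and distance between arbor_collar and chuck_face below 0.016 m and angle between the z axis of arbor and the z axis of chuck, either way round below 0.08 rad); the robot touches nothing.
It fails at once if the arbor is forced: more than 45 N between chuck and pad (contact force between chuck and pad above 45 N).
It fails at once if the fingers touch the chuck (contact force between the fingers and chuck above 1 N).
It fails at once if the chuck tips over (angle between chuck's own z axis and vertical above 0.6 rad).
It fails at once if another thing on the bench is disturbed (distance of any of pliers, part_box_0, valve_spring_1 from where it was at the start of the episode above 0.02 m).
It also fails if it takes over 67 s, if anything falls off the work surface, if the arm or the gripper's body presses on something with over 40 N, if the wrist force passes 120 N, or if a joint passes its speed limit or range.

## Working session

There is one attempt and no reset: what is moved stays moved. The work goes in short steps, Python scripts to look and compute and a shell command to move; the robot and the scene stay as the last step left them, time stands still between calls to the robot, and variables do not carry over. Pictures are saved under pics/ and viewed, at most 10 in all, crops included, and the job is handed in when it is done.

```bash
mkdir -p pics
cat > h.py <<'E'
import numpy as np, cv2
from cell import telemetry, vision, ticket
def cal(n):
    c=vision.get_calibration(n); K=np.array(c["camera_matrix"],float); d=np.array(c["dist"],float)
    R=cv2.Rodrigues(np.array(c["rvec"],float))[0]; t=np.array(c["tvec"],float).ravel(); return K,d,R,t
def ray(n,uv):
    K,d,R,t=cal(n); p=cv2.undistortPoints(np.array(uv,float).reshape(-1,1,2),K,d).reshape(-1,2)
    return -R.T@t, np.c_[p,np.ones(len(p))]@R
def on_plane(n,uv,z):
    o,D=ray(n,uv); return o+D*((z-o[2])/D[:,2])[:,None]
def cloud(n,depth):
    v,u=np.mgrid[:384,:512]; o,D=ray(n,np.c_[u.ravel(),v.ravel()]); return (o+D*depth.reshape(-1,1)).reshape(384,512,3)
def save(n,name):
    im,d=vision.read_camera(n); cv2.imwrite(f"pics/{name}.png",im[:,:,::-1]); np.save(f"pics/{name}.npy",d); return im,d
E
python3 - <<'E'
from h import *
for n in("top","side"):
    save(n,n+"0"); K,d,R,t=cal(n); print(n,-R.T@t,R[2],K[0,0])
s=telemetry.observe(); print(s)
E
```

```text
top [ 0.36587615 -0.18920391  1.0795441 ] [ 0.22008475  0.00463081 -0.97546976] 393.6551262646107
side [0.60281085 0.68573602 0.63219419] [-0.03911164 -0.85210143 -0.52191323] 445.0216362728332
{'time': 0.1, 'qpos': array([-1.33504243e+00,  3.42634247e-01,  1.52487078e+00, -3.54770001e-05,
        1.27540300e+00, -1.46006509e-01]), 'qvel': array([-0.0010116 ,  0.00069471, -0.00372263,  0.00116702, -0.00058957,
       -0.00070527]), 'joint_efforts': array([ 1.56935519e-03, -4.32004344e+01, -2.44693798e+01,  7.19295605e-02,
        5.25985903e-02, -5.16290925e-05]), 'tool_pos': array([ 0.19557834, -0.48709228,  0.40414176]), 'tool_rot': array([-3.14028634e+00, -1.57805521e-04,  3.81770649e-01]), 'contact_force': array([0.13077719, 0.02649921, 0.02204796]), 'torque': array([-0.01391708,  0.00145965, -0.02365248]), 'grip_force': 0.0, 'opening': 0.09181328622559519}
```

View pics/top0.png

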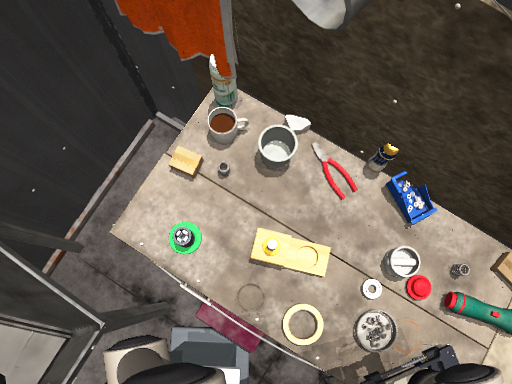

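View pics/side0.png

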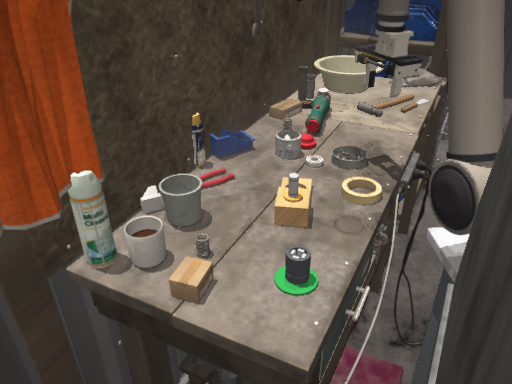

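Top view: block near (290,252), arbor at (271,246), recess at (309,254), and the chuck on the green pad at about (184,237). In the side view the arbor is at (293,185) and the chuck at (298,262). Next I measure these.

Run:
```python
from h import *
P={}
for n in("top","side"):
    im=cv2.imread(f"pics/{n}0.png"); d=np.load(f"pics/{n}0.npy"); P[n]=(im,cloud(n,d))
def circ(n,box,z0,z1):
    im,C=P[n]; x0,x1,y0,y1=box; c=C[y0:y1,x0:x1].reshape(-1,3); c=c[(c[:,2]>z0)&(c[:,2]<z1)]
    if len(c)<3: print(n,'none',len(c)); return
    (cx,cy),r=cv2.minEnclosingCircle(c[:,:2].astype(np.float32)); print(n,len(c),'mean',c.mean(0).round(4),'circ',round(cx,4),round(cy,4),'r',round(r,4))
for nm,z0,z1,bt,bs in(("arbor top",.105,.125,(255,290,230,262),(280,310,165,215)),("chuck top",.063,.08,(165,205,218,256),(280,316,238,275)),("collar",.056,.064,(255,290,230,262),(275,315,165,215)),):
    print(nm); circ("top",bt,z0,z1); circ("side",bs,z0,z1)
for n,b in(("top",(150,220,210,270)),("side",(260,340,235,305))):
    im,C=P[n]; h=cv2.cvtColor(im,cv2.COLOR_BGR2HSV); m=cv2.inRange(h,(50,150,80),(75,255,255)); 
    v,u=np.nonzero(m); uv=np.c_[u,v].astype(float); hull=cv2.convexHull(on_plane(n,uv,.006)[:,:2].astype(np.float32)); print(n,'pad',cv2.fitEllipse(hull))
im,C=P["top"]; c=C[220:285,240:340]
for z0,z1,nm in((.046,.06,'tall'),(.015,.025,'low'),(.004,.0115,'rec')):
    q=c[(c[...,2]>z0)&(c[...,2]<z1)]
    print(nm,len(q), cv2.minAreaRect(q[:,:2].astype(np.float32)) if len(q)>5 else '')
h=cv2.cvtColor(im,cv2.COLOR_BGR2HSV); print(h[254,309],h[265,280],h[244,262],h[246,271],h[270,290])
a=np.hstack([cv2.resize(im[215:290,235:340],None,fx=4,fy=4,interpolation=2),cv2.resize(im[215:260,160:210],(380,300),interpolation=2)]); cv2.imwrite("pics/c1.png",a)
s=P["side"][0]; cv2.imwrite("pics/c2.png",cv2.resize(s[160:300,255:345],None,fx=4,fy=4,interpolation=2))
```

```text
arbor top
top 79 mean [ 0.4677 -0.2325  0.1165] circ 0.4684 -0.2327 r 0.0121
side 76 mean [ 0.4667 -0.2253  0.1131] circ 0.4662 -0.2275 r 0.0129
chuck top
top 227 mean [ 0.4863 -0.0007  0.0699] circ 0.4865 -0.0004 r 0.0253
side 336 mean [0.4854 0.0042 0.0683] circ 0.4855 0.0029 r 0.0265
collar
top 360 mean [ 0.4677 -0.2348  0.0586] circ 0.4678 -0.2355 r 0.0524
side 117 mean [ 0.4675 -0.2222  0.0596] circ 0.4664 -0.2316 r 0.0416
top pad ((0.4877086579799652, 0.003468104638159275), (0.086838498711586, 0.08759608864784241), 139.65304565429688)
side pad ((0.6940959095954895, -0.0554572194814682), (0.17804022133350372, 0.5229941606521606), 73.31009674072266)
tall 868 ((0.46809691190719604, -0.23303577303886414), (0.08958004415035248, 0.08132507652044296), 77.64715576171875)
low 847 ((0.4554199278354645, -0.28869426250457764), (0.19725431501865387, 0.08089249581098557), 77.68609619140625)
rec 603 ((0.4590609669685364, -0.2866367697715759), (0.17442375421524048, 0.27329856157302856), 1.7626118659973145)
[ 29  45 255] [ 16 151 179] [ 24 113 253] [  0   0 255] [ 18  39 194]
```

View pics/c1.png

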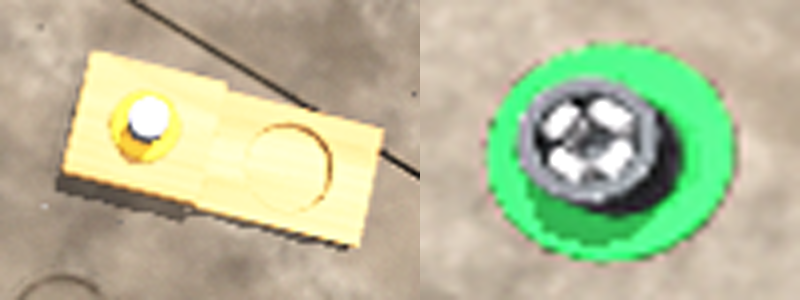

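View pics/c2.png

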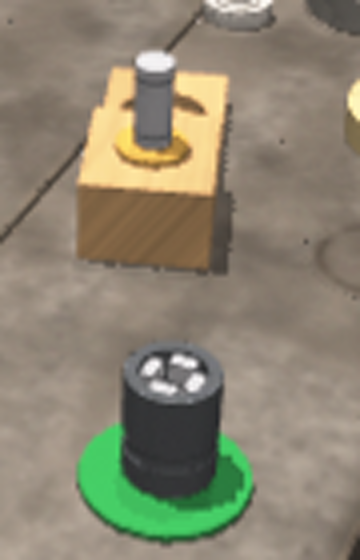

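Tall half centre is (0.468,-0.233), which matches the arbor at (0.468,-0.233). With the block's y axis along (0.214,0.977), the recess comes out at about (0.4464,-0.3317). The chuck is at about (0.4865,0.0). Now I move above the arbor and turn to yaw 0.

```bash
python3 -m crank '[[1,348,-134.5,0,0.382],[1,348,-134.5,0,0.382],[1,348,-134.5,0,0.382],[1,348,-134.5,0,0.382],[1,348,-134.5,0,0.382],[1,348,-134.5,0,0.382],[1,348,-134.5,0,0.382],[1,348,-134.5,0,0.382],[1,348,-134.5,80,0.382],[1,348,-134.5,80,0.382],[1,348,-134.5,80,0.382],[1,348,-134.5,80,0.382]]' 30
python3 - <<'E'
from h import *
s=telemetry.observe(); print(s['tool_pos'],s['tool_rot'],s['qpos'])
E
```

```text
time: 1.1
tool_pos: [0.4685, -0.2312, 0.3218]
tool_rot: [-3.138, 0.006, 0.002]
contact_force: [-1.0, -0.8, 0.7]
opening: 0.0918
grip_force: 0.0
[ 0.46852776 -0.2312099   0.32176478] [-3.13765772e+00  5.76182637e-03  2.42249018e-03] [-6.05157876e-01  4.21511278e-01  1.64977820e+00 -6.65219644e-05
  1.07728020e+00  9.63259015e-01]
```

```bash
python3 -m crank '[[1,0,0,30,0],[1,0,0,55,0],[1,0,0,71,0],[1,0,0,71,0],[1,0,0,71,0],[-1,0,0,71,0],[-1,0,0,71,0],[-1,0,0,71,0],[-1,0,0,71,0],[-1,0,0,71,0],[-1,0,0,71,0],[-1,0,0,71,0]]' 55
python3 - <<'E'
from h import *
s=telemetry.observe(); print(s['tool_pos'],s['tool_rot'],s['torque'])
im,d=save("side","g1"); cv2.imwrite("pics/g1c.png",cv2.resize(im[60:290,220:380,::-1],None,fx=2.6,fy=2.6))
E
```

```text
time: 2.1
tool_pos: [0.4685, -0.2327, 0.2539]
tool_rot: [3.141, -0.0, -0.0]
contact_force: [-0.3, -0.8, 0.1]
opening: 0.0497
grip_force: 0.0
[ 0.46850867 -0.23268289  0.25387118] [ 3.14138353e+00 -1.85002953e-04 -5.06510003e-05] [0.00980067 0.02899396 0.01912073]
```

View pics/g1c.png

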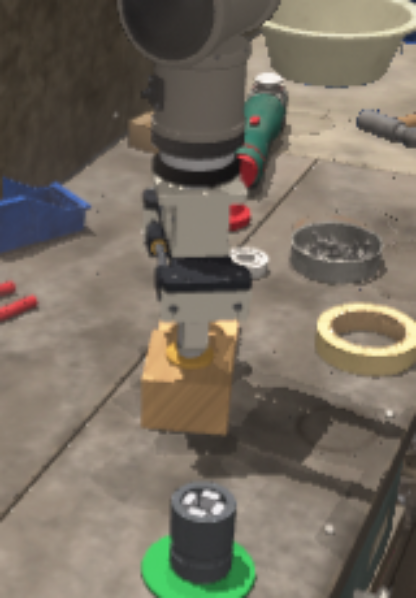

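The crop shows the fingers lowered around the grip, just above the brass collar at (190,350), still closing. I continue closing.

```bash
python3 -m crank '[[-1,0,0,0,0],[-1,0,0,0,0],[-1,0,0,0,0],[-1,0,0,0,0],[-1,0,0,0,0],[-1,0,0,0,0],[-1,0,0,0,0],[-1,0,0,0,0],[-1,0,0,0,0],[-1,0,0,0,0]]' 55
```

```text
time: 2.98
tool_pos: [0.4684, -0.2328, 0.2537]
tool_rot: [3.141, 0.0, -0.0]
contact_force: [-0.1, 0.7, -1.2]
opening: 0.0233
grip_force: 55.0
```

```bash
python3 -m crank '[[-1,0,0,-25,0],[-1,0,0,-60,0],[-1,0,0,-100,0],[-1,4,-30,-110,0],[-1,8,-70,-110,0],[-1,12,-110,-110,0],[-1,16,-150,-110,0],[-1,18,-185,-110,0],[-1,18,-212,-110,0],[-1,18,-228,-110,0],[-1,18,-232,-110,0],[-1,18,-232,-110,0]]' && python3 -m crank '[[-1,0,0,0,0],[-1,0,0,0,0],[-1,0,0,0,0]]'
python3 - <<'E'
from h import *
s=telemetry.observe(); print(s['tool_pos'],s['tool_rot'])
a,_=save("side","a1"); b,_=save("top","b1")
cv2.imwrite("pics/ab.png",np.hstack([cv2.resize(a[130:300,240:350,::-1],None,fx=3.5,fy=3.5)[:595],cv2.resize(b[180:280,130:240,::-1],None,fx=3.6,fy=5.95)[:595]]))
E
```

```text
time: 3.98
tool_pos: [0.4864, 0.0002, 0.3637]
tool_rot: [3.141, 0.0, 0.002]
contact_force: [0.1, -0.9, -1.2]
opening: 0.0237
grip_force: 55.0
time: 4.23
tool_pos: [0.4866, -0.0018, 0.3636]
tool_rot: [3.141, 0.0, -0.002]
contact_force: [-0.4, -0.1, -1.3]
opening: 0.0234
grip_force: 55.0
[ 0.48659363 -0.00181948  0.36361927] [ 3.14126813e+00  7.16622512e-05 -1.80725114e-03]
```

View pics/ab.png

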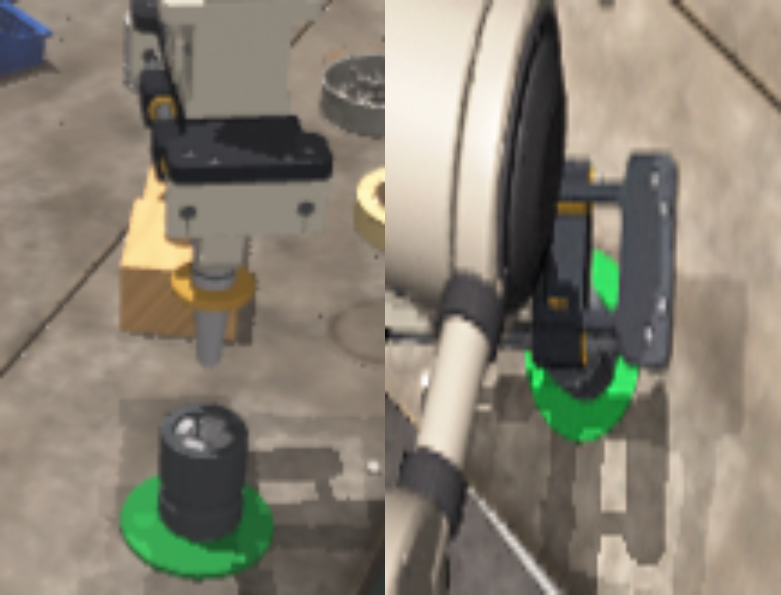

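Crop (3.5x, origin 240,130): collar at (213,287), tip at (209,365), chuck face centre at (204,430). The alignment looks close, so I measure the residual in the same side view.

Run:
```python
from h import *
im=cv2.imread("pics/a1.png"); C=cloud("side",np.load("pics/a1.npy"))
h=cv2.cvtColor(im,cv2.COLOR_BGR2HSV)
# chuck face: project cloud points at face height; compare with image before
for nm in("side0","a1"):
    c=cloud("side",np.load(f"pics/{nm}.npy"))[238:285,275:320].reshape(-1,3); 
    q=c[(c[:,2]>.06)&(c[:,2]<.08)]
    # body: x extents by z band of vertical side
    for z0,z1 in((.02,.035),(.035,.05),(.05,.062)):
        b=c[(c[:,2]>z0)&(c[:,2]<z1)&(abs(c[:,0]-.487)<.04)&(c[:,1]<.045)]; 
        A=np.c_[2*b[:,:2],np.ones(len(b))]; s=np.linalg.lstsq(A,(b[:,:2]**2).sum(1),rcond=None)[0]; print(nm,z0,len(b),s[:2].round(4),'r',np.sqrt(s[2]+s[0]**2+s[1]**2).round(4),'x',b[:,0].min().round(4),b[:,0].max().round(4),(b[:,0].min()+b[:,0].max())/2)
c=C[190:238,285:320].reshape(-1,3)
for z0,z1 in((.116,.126),(.126,.136),(.136,.146),(.146,.158),(.16,.172)):
    b=c[(c[:,2]>z0)&(c[:,2]<z1)&(abs(c[:,1])<.04)]
    if len(b)<4: continue
    A=np.c_[2*b[:,:2],np.ones(len(b))]; s=np.linalg.lstsq(A,(b[:,:2]**2).sum(1),rcond=None)[0]
    print('arbor',z0,len(b),'x',((b[:,0].min()+b[:,0].max())/2).round(4),'ymax',b[:,1].max().round(4),'fit',s[:2].round(4),'r',np.sqrt(s[2]+s[0]**2+s[1]**2).round(4), 'zmin',b[:,2].min().round(4))
# row-wise midlines
for v in range(205,236,2): 
    u=[k for k in range(285,320) if abs(C[v,k,1])<.045 and abs(C[v,k,0]-.487)<.04 and C[v,k,2]>.1]
    if u: print('row',v,u[0],u[-1],end='; ')
```

```text
side0 0.02 139 [0.4853 0.0021] r 0.0237 x 0.4605 0.51 0.48527248940150536
side0 0.035 140 [0.4855 0.0036] r 0.0232 x 0.4627 0.5102 0.4864562887183759
side0 0.05 156 [0.4866 0.0078] r 0.0198 x 0.4608 0.5103 0.485562564449422
a1 0.02 139 [0.4851 0.0021] r 0.0236 x 0.4603 0.5098 0.48501226607180725
a1 0.035 143 [0.4856 0.0035] r 0.0233 x 0.4629 0.5101 0.486467235197819
a1 0.05 145 [0.4867 0.0079] r 0.0197 x 0.4601 0.5101 0.4850873373483586
arbor 0.116 23 x 0.4852 ymax 0.0074 fit [0.4851 0.0013] r 0.0052 zmin 0.1172
arbor 0.126 30 x 0.4847 ymax 0.0101 fit [0.4847 0.0025] r 0.0054 zmin 0.1262
arbor 0.136 36 x 0.4845 ymax 0.0094 fit [0.485  0.0019] r 0.0064 zmin 0.1361
arbor 0.146 38 x 0.4857 ymax 0.0106 fit [0.4845 0.0006] r 0.0083 zmin 0.146
arbor 0.16 194 x 0.4846 ymax 0.023 fit [0.4848 0.0016] r 0.0178 zmin 0.1638
row 205 293 308; row 207 290 310; row 209 289 311; row 211 289 312; row 213 289 312; row 215 290 311; row 217 293 308; row 219 295 304; row 221 296 304; row 223 296 304; row 225 296 303; row 227 296 303; row 229 296 303; row 231 296 302; row 233 297 302;
```

```bash
python3 -m crank '[[-1,0.5,0,12,0],[-1,0.5,0,24,0],[-1,0.5,0,32,0],[-1,0.5,0,40,0],[-1,0.5,0,46,0],[-1,0.5,0,52,0],[-1,0.5,0,58,0],[-1,0.5,0,62,0],[-1,0.5,0,66,0],[-1,0.5,0,68,0],[-1,0.5,0,68,0],[-1,0.5,0,68,0]]' 60
```

```text
time: 5.33
tool_pos: [0.4871, -0.0007, 0.2958]
tool_rot: [3.142, -0.0, -0.0]
contact_force: [0.0, 1.5, -2.1]
opening: 0.0232
grip_force: 60.0
```

```bash
python3 -m crank '[[-1,0,0,1,0],[-1,0,0,2,0],[-1,0,0,3,0],[-1,0,0,4,0],[-1,0,0,5,0],[-1,0,0,6,0],[-1,0,0,7,0],[-1,0,0,8,0],[-1,0,0,9,0],[-1,0,0,10,0]]'
```

```text
time: 6.17
tool_pos: [0.4871, -0.0007, 0.2858]
tool_rot: [-3.141, -0.0, -0.0]
contact_force: [0.8, 1.7, 2.3]
opening: 0.0232
grip_force: 60.0
```

```bash
python3 -m crank '[[-1,0,0,0.8,0],[-1,0,0,1.6,0],[-1,0,0,2.4,0],[-1,0,0,3.2,0],[-1,0,0,3.2,0]]'
```

```text
time: 6.58
tool_pos: [0.4871, -0.0006, 0.2827]
tool_rot: [-3.141, -0.001, -0.0]
contact_force: [-0.7, 3.2, 4.4]
opening: 0.0233
grip_force: 60.0
```

```bash
python3 -m crank '[[-1,0,-0.3,0.7,0],[-1,0,-0.5,1.4,0],[-1,0,-0.5,1.4,0]]'
```

```text
time: 6.83
tool_pos: [0.4871, -0.0001, 0.2814]
tool_rot: [3.142, -0.001, -0.0]
contact_force: [0.1, 2.5, 5.7]
opening: 0.0229
grip_force: 60.0
```

```bash
python3 -m crank '[[-1,0,0,0.7,0],[-1,0,0,1.4,0],[-1,0,0,1.4,0]]'
```

```text
time: 7.08
tool_pos: [0.4872, -0.0001, 0.2807]
tool_rot: [-3.142, -0.001, -0.0]
contact_force: [-1.8, 3.8, 11.5]
opening: 0.0233
grip_force: 60.0
```

```bash
python3 -m crank '[[-1,0,0,0.4,0],[-1,0,0,0.4,0]]'
```

```text
time: 7.25
tool_pos: [0.4872, -0.0001, 0.2806]
tool_rot: [3.142, -0.002, -0.0]
contact_force: [-2.0, 4.4, 14.6]
opening: 0.023
grip_force: 60.0
```

```bash
python3 -m crank '[[-1,0,0,0.5,0],[-1,0,0,1,0],[-1,0,0,1,0]]'
```

```text
time: 7.5
tool_pos: [0.4873, -0.0001, 0.2805]
tool_rot: [3.141, -0.003, -0.0]
contact_force: [-4.2, 4.9, 22.0]
opening: 0.0235
grip_force: 60.0
```

```bash
python3 -m crank '[[-1,0,0,0.4,0],[-1,0,0,0.8,0],[-1,0,0,0.8,0],[-1,0,0,0.8,0],[-1,0,0,0.8,0],[-1,0,0,0.8,0],[-1,0,0,0.8,0]]'
```

```text
time: 8.08
tool_pos: [0.4873, -0.0001, 0.2804]
tool_rot: [3.141, -0.004, -0.0]
contact_force: [-5.6, 4.4, 28.3]
opening: 0.0228
grip_force: 60.0
```

```bash
python3 -m crank '[[-1,0,0,-2,0],[-1,0,0,-4,0],[-1,0,0,-8,0],[-1,0,0,-14,0],[-1,0,0,-20,0],[-1,0,0,-28,0],[-1,0,0,-36,0],[-1,0,0,-44,0],[-1,0,0,-52,0],[-1,0,0,-58,0],[-1,0,0,-60,0],[-1,0,0,-60,0]]'; python3 -m crank '[[-1,0,0,-10,0],[-1,0,0,-20,0],[-1,0,0,-30,0],[-1,0,0,-40,0],[-1,0,0,-46,0],[-1,0,0,-50,0],[-1,0,0,-50,0],[-1,0,0,-50,0],[-1,0,0,-50,0]]'
python3 - <<'E'
from h import *
s=telemetry.observe(); print(s['tool_pos'])
a,d=save("side","l1"); cv2.imwrite("pics/l1c.png",cv2.resize(a[100:300,230:370,::-1],None,fx=3,fy=3))
E
```

```text
time: 9.08
tool_pos: [0.4871, -0.0002, 0.3382]
tool_rot: [3.141, -0.001, -0.0]
contact_force: [0.3, 0.5, -3.7]
opening: 0.0234
grip_force: 60.0
time: 9.83
tool_pos: [0.4869, -0.0002, 0.3869]
tool_rot: [-3.141, 0.001, -0.0]
contact_force: [-0.4, 0.5, -3.0]
opening: 0.0231
grip_force: 60.0
[ 4.86864995e-01 -1.99882346e-04  3.86861240e-01]
```

View pics/l1c.png

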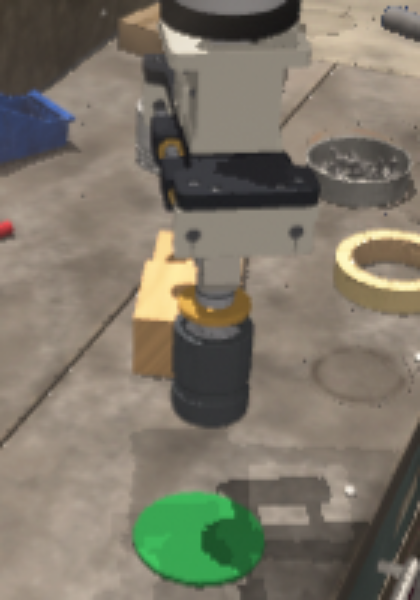

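The crop shows the chuck hanging from the taper at (212,370), clear of the pad, with the wrist load up about 3.5 N. I check the recess again in the first top picture while moving over.

```bash
python3 - <<'E'
from h import *
C=cloud("top",np.load("pics/top0.npy")); c=C[225:285,280:340].reshape(-1,3)
q=c[(c[:,2]>.0)&(c[:,2]<.0145)&(np.hypot(c[:,0]-.4464,c[:,1]+.3317)<.036)]
print(len(q),q.mean(0),cv2.minEnclosingCircle(q[:,:2].astype(np.float32)))
print(on_plane("top",[[307.2,256.75]],.02))
E
python3 -m crank '[[-1,-2,10,0,0],[-1,-6,40,0,0],[-1,-10,75,0,0],[-1,-15,112,0,0],[-1,-20,150,0,0],[-1,-25,190,0,0],[-1,-30,230,0,0],[-1,-34,265,0,0],[-1,-37,295,0,0],[-1,-40,317,0,0],[-1,-40.5,328,0,0],[-1,-40.5,331.5,0,0]]'
```

```text
374 [ 0.4468521  -0.33065231  0.00896003] ((0.44677990674972534, -0.33067673444747925), 0.02962467633187771)
[[ 0.44534439 -0.33160402  0.02      ]]
time: 10.88
tool_pos: [0.4456, -0.3339, 0.3869]
tool_rot: [-3.142, 0.001, -0.003]
contact_force: [0.8, -1.0, -3.4]
opening: 0.0232
grip_force: 60.0
```

```bash
python3 -m crank '[[-1,0,-0.7,0,0],[-1,0,-0.7,10,0],[-1,0,-0.7,25,0],[-1,0,-0.7,40,0],[-1,0,-0.7,54,0],[-1,0,-0.7,66,0],[-1,0,-0.7,75,0],[-1,0,-0.7,82,0],[-1,0,-0.7,88,0],[-1,0,-0.7,93,0],[-1,0,-0.7,97,0],[-1,0,-0.7,97,0]]'; python3 -m crank '[[-1,0,0,1,0],[-1,0,0,2,0],[-1,0,0,3,0],[-1,0,0,4,0],[-1,0,0,5,0],[-1,0,0,5.5,0],[-1,0,0,5.5,0]]'
```

```text
time: 11.88
tool_pos: [0.4464, -0.3309, 0.2899]
tool_rot: [-3.141, 0.001, -0.0]
contact_force: [0.3, -0.5, -3.4]
opening: 0.0235
grip_force: 60.0
time: 12.47
tool_pos: [0.4464, -0.331, 0.2849]
tool_rot: [-3.142, 0.0, -0.0]
contact_force: [0.2, -0.5, -3.1]
opening: 0.023
grip_force: 60.0
```

```bash
python3 -m crank '[[-1,0,0,0.7,0],[-1,0,0,1.4,0],[-1,0,0,2,0],[-1,0,0,2,0]]'; python3 -m crank '[[-1,0,0,0.5,0],[-1,0,0,0.5,0]]'
```

```text
time: 12.8
tool_pos: [0.4465, -0.331, 0.283]
tool_rot: [3.142, -0.0, -0.0]
contact_force: [0.6, -0.2, -3.0]
opening: 0.0234
grip_force: 60.0
time: 12.97
tool_pos: [0.4465, -0.331, 0.2829]
tool_rot: [3.141, -0.0, -0.0]
contact_force: [-0.3, 1.6, -0.1]
opening: 0.0231
grip_force: 60.0
```

```bash
python3 -m crank '[[-1,0,0,0.3,0],[-1,0,0,0.3,0],[1,0,0,0.3,0],[1,0,0,0.3,0],[1,0,0,0.3,0],[1,0,0,0.3,0],[1,0,0,0.3,0],[1,0,0,0.3,0],[1,0,0,0.3,0],[1,0,0,0.3,0],[1,0,0,0.3,0],[1,0,0,0.3,0]]'; python3 -m crank '[[1,0,0,0,0],[1,0,0,0,0],[1,0,0,0,0],[1,0,0,-10,0],[1,0,0,-25,0],[1,0,0,-50,0],[1,0,0,-80,0],[1,0,0,-110,0],[1,0,0,-140,0],[1,0,0,-150,0],[1,0,0,-150,0],[1,0,0,-150,0]]'
python3 - <<'E'
from h import *
a,d=save("side","f1"); cv2.imwrite("pics/f1c.png",cv2.resize(a[80:290,180:360,::-1],None,fx=2.8,fy=2.8))
b,e=save("top","f2")
C=cloud("top",e).reshape(-1,3); q=C[(np.hypot(C[:,0]-.4467,C[:,1]+.331)<.04)&(C[:,2]>.02)&(C[:,2]<.16)]
for z0,z1 in((.066,.08),(.081,.094),(.134,.15)):
    p=q[(q[:,2]>z0)&(q[:,2]<z1)]
    if len(p)>4: print(z0,len(p),p.mean(0).round(4),cv2.minEnclosingCircle(p[:,:2].astype(np.float32)))
E
```

```text
time: 13.97
tool_pos: [0.4465, -0.331, 0.2822]
tool_rot: [3.142, 0.0, -0.0]
contact_force: [-0.1, 0.0, 0.2]
opening: 0.085
grip_force: 0.0
time: 14.97
tool_pos: [0.4462, -0.3308, 0.4321]
tool_rot: [3.141, -0.0, -0.0]
contact_force: [1.0, -0.4, -0.8]
opening: 0.0918
grip_force: 0.0
0.066 20 [ 0.424  -0.3285  0.0722] ((0.42700061202049255, -0.3317044675350189), 0.015824995934963226)
0.081 31 [ 0.4277 -0.3311  0.0895] ((0.42983442544937134, -0.3319070041179657), 0.01496725995093584)
```

View pics/f1c.png

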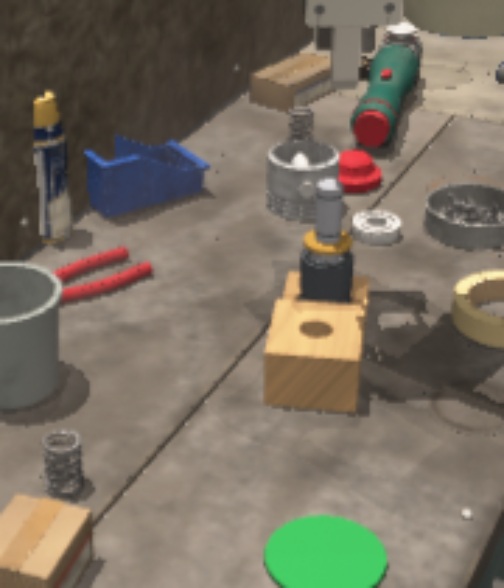

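The crop shows the joined tool upright in the recess at (327,240), clear of the raised gripper. The chuck's face measures 0.072 m, which means it is seated on the floor, and the other things are where they were.

```bash
python3 -c "
from cell import ticket; print(ticket.hand_in())"
```

```text
the job is handed in; nothing more can be done
None
```

The job is handed in, with no verdict shown: the arbor was set in the chuck at about 30 N, lifted with the taper carrying the chuck, and now stands released and upright in the recess.

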